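# Stir the topping mix and put the stirrer in the wash tub

### The arm

A 7-joint arm with a two-finger parallel gripper is mounted at the origin on the work surface. World frame = base frame: x ahead of the robot, y to its left, z up, the work surface at z = 0. Lengths are in m, angles in rad, forces in N, time in s.
With the tool pointing down it reaches from about 0.4 to 0.875 m from the base axis. Payload 19.3 kg.
Tool frame: the origin (TCP) lies on the centre line of the jaws, within the pads' length; the fingertips stand 14 mm ahead of it and the grasp point (between the pads) lies 5 mm behind it; z points along the fingers, y is the line along which they close (so a half turn about z gives the same grasp; the last joint's range is limited). The gripper opens to 85 mm and grips with 20 to 120 N. Pads are 22 mm wide; open, the fingers measure 114 mm over their backs; the gripper's body (76 mm by 85 mm) begins 54 mm behind the grasp point. The pads swing forward as they close: fully open they stand 13 mm farther back than shut.
Start: joints at [-0.07, 0.521, -0.036, 1.599, 0.021, 1.021, -0.113], TCP at [0.625, -0, 0.245] pointing down, gripper open.
Joint ranges: [-2.91, 2.91], [-0.3, 2.13], [-1.5, 1.42], [0.17, 2.43], [-1.26, 4.41], [0.16, 1.93], [-2.52, 2.52]. Speed limits (rad/s): [1.89, 1.89, 2.39, 2.39, 3.01, 3.01, 3.01].

### API

Orientations are given as [roll, pitch, yaw] about the fixed x, y, z axes, in that order (R = Rz(yaw) Ry(pitch) Rx(roll)).
In Python, from workcell import bot, grab_frame, regions_of gives the robot as it stands. The module is installed in compiled form; this text tells all that it offers.
- The arm moves only by the tool play_rows, never from a script. Its argument "plan" is a list of rows, each a list of 3 entries, a list of its own where there are three numbers: the shift along the tool's x, y, z in units of 2.5 cm (1.0 is 2.5 cm), then the turn, a rotation vector about the tool's x, y, z in units of 0.15 rad (1.0 is 0.15 rad), then the closure, from -1 (fully open) to 1 (shut). In form: [[[tx, ty, tz], [rx, ry, rz], jaw], ...]. A call has 1 to 20 rows; each row shifts and turns the commanded pose from where the row before left it, along the tool's axes as they then stand; what a row does not reach is not made up. A row lasts 1/8 s, in which the tool goes at most 62.5 mm and 10.7 degrees, less where a joint would pass 70% of its speed; a pose out of reach is approached as far as the arm can. A call with a number of a shift or a turn outside -1 to 1 is refused whole. A call with a gripper value outside its range is refused whole. The fingers move at their own pace and stop on an object; "newtons" is the grip in N (left out, the last holds). Time passes only in rows, so rows that do not move let the fingers close. It gives the time, the measured TCP pose, the force, the opening and the grip force at its end, in the units of the state.
- bot.observe(): the state, without advancing time (a new reading comes with each control period).
- grab_frame(name): name is "scene" or "side" or "wrist"; returns a dict with "pixels" (384x512x3 uint8, red, green, blue), "depth" (384x512 float32, m along the optical axis (not along the pixel's ray), 0 where there is no reading), "camera_matrix" (3x3 intrinsics, pixels), "R" (3x3) and "t" (3): a world point X has camera coordinates R X + t. Camera axes: x right, y down, z forward; pixel columns grow to the right and rows downward; lengths in m; the calibration is good to about 2 mm. A picture is of the moment at which its call begins.
- bot.job_done(): hands the job in; it is judged then, once.
Trained networks look in the newest picture that a camera, given by its name, has taken for a name from the list of things; names that differ only in an ending like _2 or _b are one class to them, and where a whole thing is asked for, a point or a joint stands for the part that bears it (a point fixed in the world has none). Each returns a list of dicts, best first, with "p" (0 to 1); they miss things now and then, are a little off and sometimes report something else, mostly with a low value. They report only what shows in the picture. A call takes as long as a camera call.
- regions_of(thing, camera): "mask" (384x512 bool, what is visible of it) and "box" ([left, top, right, bottom] in pixels, round what is visible of it).
The state is a dict: "clock": time; "qpos": joint angles; "qd": joint speeds; "joint_efforts": joint torques, N m; "position": TCP position; "tool_rot": TCP orientation; "force": force on the tool from outside, world axes, zero at the start; "moment": the same for the moment, N m; "grip_width": finger opening in m; "finger_force": force on a finger pad.
Only numpy, scipy, OpenCV 4.12 (cv2) and the standard library are available. Lean on these libraries where they do the work, as an engineer would, in place of code of your own. Each camera call takes 0.05 s, during which the arm holds its last target. There are 200 camera calls.

### The job

Take the blue stirrer out of its slanted rest, set its foot gently but firmly on the bowl's bottom on the hazelnut side and then on the chocolate side, and stir until every piece has been shifted well away from its place and there is at least one hazelnut and at least one chocolate on each side of the line between the bowl's red rim marks. Stir with the stirrer only and never push hard on the bowl; keep all pieces in the bowl. Then drop the stirrer into the grey wash tub so that it lies inside, and leave everything else where it is.

Things in the scene. Friction and masses are not known exactly. Their poses are not given: they have to be found in the camera images.
- bowl: Fixed steel bowl, straight sides, 178 mm across, 170 inside, rim 75 above the table; origin: centre of its underside. A flat white plate is its bottom: its top is 8 to 20 mm above the table, not reported, found by touch. Two red rim marks at the bowl's own +y and -y; the line between them parts it into own x < 0 (hazelnuts start here) and own x > 0 (chocolates start here).
- rest: Fixed slanted rest: a grey 130 x 90 mm foot carrying a square aluminium tube, 28 mm inside, 80 deep, 25 degrees off vertical, its mouth leaning towards the rest's own -x, at most 115 mm above the table; origin: centre of the underside. The stirrer stands loosely in the tube.
- stirrer: Blue stirrer, 200 mm long, about 0.14 kg: white round foot 24 mm across and 22 long, on a spring that gives up to 7 mm along the shaft (2.5 N per mm), shaft 18 mm across, square grip 22 x 22 mm from 125 to 200 mm. Origin: centre of the foot's end face; own +z runs up to the grip, x and y are square to its faces. It leans about 30 degrees in the rest; pull it out 90 mm along its axis.
- stirrer_tip (a point): Centre of the foot's end face (the stirring end).
- stirrer_grip (a point): On the stirrer's axis in the middle of the square grip, 165 mm from the foot's end.
- wash_tub: Fixed open grey tub, 280 mm along its own x, 170 along y, 90 high, walls and floor 5 thick; origin: centre of its underside.
- nut0: Tan hazelnut, 22 mm across, 17 high, 12 g, origin in its middle; it starts upright on the bottom plate.
- nut1: Tan hazelnut, 22 mm across, 17 high, 12 g, origin in its middle; it starts upright on the bottom plate.
- nut2: Tan hazelnut, 22 mm across, 17 high, 12 g, origin in its middle; it starts upright on the bottom plate.
- nut3: Tan hazelnut, 22 mm across, 17 high, 12 g, origin in its middle; it starts upright on the bottom plate.
- choc0: Dark brown chocolate drum, 22 mm across, 16 high, 12 g, origin in its middle; it starts upright on the bottom plate.
- choc1: Dark brown chocolate drum, 22 mm across, 16 high, 12 g, origin in its middle; it starts upright on the bottom plate.
- choc2: Dark brown chocolate drum, 22 mm across, 16 high, 12 g, origin in its middle; it starts upright on the bottom plate.
- choc3: Dark brown chocolate drum, 22 mm across, 16 high, 12 g, origin in its middle; it starts upright on the bottom plate.
- jar: Bystander: closed brown jar, 56 mm across, 85 tall; origin: centre of its underside.
- bottle: Bystander: white bottle, green cap, 48 mm across, 110 tall; origin: centre of its underside.
- nozzle: Bystander: metal piping nozzle, a cone 36 mm across, 45 tall; origin: centre of its underside.
- cutter: Bystander: dark steel ring cutter, 68 mm across, 30 tall; origin: centre of its underside.
- cup: Bystander: empty red cup, 60 mm across, 50 tall; origin: centre of its underside.

How it is judged:
On the way, in this order (a step that is already met when the one before it is completed fails the run):
1. the upright stirrer's foot rests on the bowl's bottom on the hazelnut side (contact force between stirrer and bowl above 1 N and x of stirrer_tip in the frame of bowl below -0.01 m and horizontal distance between stirrer_tip and bowl below 0.06 m and z of stirrer_tip in the frame of bowl below 0.026 m and angle between stirrer's own z axis and vertical below 0.5 rad), for 0.1 s.
2. the upright stirrer's foot rests on the bowl's bottom on the chocolate side (contact force between stirrer and bowl above 1 N and x of stirrer_tip in the frame of bowl above 0.01 m and horizontal distance between stirrer_tip and bowl below 0.06 m and z of stirrer_tip in the frame of bowl below 0.026 m and angle between stirrer's own z axis and vertical below 0.5 rad), for 0.1 s.
At the end, for the whole second after the job is handed in: On each side of the line between the red marks lies the middle of at least one hazelnut and one chocolate; every piece lies more than 12 mm from where it started and inside the bowl, below its rim; the stirrer lies still in the wash tub, foot and grip inside its walls and below its rim (x of any of nut0, nut1, nut2, nut3 in the frame of bowl above 0 m and x of any of nut0, nut1, nut2, nut3 in the frame of bowl below 0 m and x of any of choc0, choc1, choc2, choc3 in the frame of bowl above 0 m and x of any of choc0, choc1, choc2, choc3 in the frame of bowl below 0 m and distance of each of nut0, nut1, nut2, nut3, choc0, choc1, choc2, choc3 from where it was at the start of the episode above 0.012 m and horizontal distance between each of nut0, nut1, nut2, nut3, choc0, choc1, choc2, choc3 and bowl below 0.085 m and height (world z) of each of nut0, nut1, nut2, nut3, choc0, choc1, choc2, choc3 below 0.07 m and x of stirrer_tip in the frame of wash_tub between -0.138 and 0.138 m and y of stirrer_tip in the frame of wash_tub between -0.083 and 0.083 m and x of stirrer_grip in the frame of wash_tub between -0.138 and 0.138 m and y of stirrer_grip in the frame of wash_tub between -0.083 and 0.083 m and z of each of stirrer_tip, stirrer_grip in the frame of wash_tub below 0.09 m and linear speed of stirrer below 0.03 m/s); the robot touches nothing.
It fails at once if the stirrer presses on the bowl with more than 30 N (contact force between stirrer and bowl above 30 N).
It fails at once if the robot itself touches a hazelnut, a chocolate or the bowl (contact force between any of the fingers, the arm and bowl above 0.5 N or contact force between the fingers and nut0 above 0.3 N or contact force between the fingers and nut1 above 0.3 N or contact force between the fingers and nut2 above 0.3 N or contact force between the fingers and nut3 above 0.3 N or contact force between the fingers and choc0 above 0.3 N or contact force between the fingers and choc1 above 0.3 N or contact force between the fingers and choc2 above 0.3 N or contact force between the fingers and choc3 above 0.3 N).
It fails at once if a bystander is moved by more than 20 mm (distance of any of jar, bottle, nozzle, cutter, cup from where it was at the start of the episode above 0.02 m).
It also fails if it takes over 69 s, if anything falls off the work surface, if the arm or the gripper's body presses on something with over 40 N, if the wrist force passes 120 N, or if a joint passes its speed limit or range.

## Working session

There is one attempt and no reset: what is moved stays moved. The work goes in short steps, Python scripts to look and compute and a tool call to move; the robot and the scene stay as the last step left them, time stands still between calls to the robot, and variables do not carry over. Pictures are saved under pics/ and viewed, at most 10 in all, crops included, and the job is handed in when it is done.

Besides the shell and the picture viewer there is one more tool, called by a JSON object that holds its "name" and its "arguments", one argument or row to a line. play_rows: Moves the arm, as the interface text tells. Its arguments: {"type":"object","properties":{"plan":{"type":"array"},"newtons":{"type":"number"}},"required":["plan"]}

```bash
mkdir -p pics; cat > h.py <<'E'
import numpy as np, cv2
from workcell import bot, grab_frame, regions_of
from scipy.spatial.transform import Rotation as Ro
def pts(f, mask=None):
    d=f["depth"]; K=f["camera_matrix"]; v,u=np.indices(d.shape)
    c=np.stack([(u-K[0,2])*d/K[0,0],(v-K[1,2])*d/K[1,1],d],-1)
    w=(c-f["t"])@f["R"]   # R^T(c-t)
    ok=d>0
    if mask is not None: ok=ok&mask
    return w[ok], ok
def save(f,n): cv2.imwrite("pics/"+n,f["pixels"][:,:,::-1])
E
python3 - <<'E'
from h import *
s=bot.observe(); print({k:np.round(v,3).tolist() for k,v in s.items()})
F={}
for c in ("scene","side"):
    f=grab_frame(c);F[c]=f
    print(c,(-f["R"].T@f["t"]).round(3),f["R"][2].round(2))
    for n in ["bowl","rest","stirrer","wash_tub","jar","bottle","nozzle","cutter","cup"]:
        r=regions_of(n,c)
        for q in r[:1]:
            w,_=pts(f,q["mask"])
            print(n,round(q["p"],2),np.array(q["box"]).round().tolist(),len(w),np.percentile(w,2,axis=0).round(3) if len(w) else '',np.percentile(w,98,axis=0).round(3) if len(w) else '')
cv2.imwrite("pics/a.png",np.vstack([cv2.resize(F[c]["pixels"],(400,300)) for c in F])[:,:,::-1])
save(F["scene"],"scene0.png");save(F["side"],"side0.png")
E
```

```text
{'clock': 0.0, 'qpos': [-0.07, 0.522, -0.036, 1.6, 0.021, 1.021, -0.113], 'qd': [0.002, 0.0, -0.001, 0.001, -0.0, 0.001, 0.001], 'joint_efforts': [-0.004, -92.711, 1.978, -36.993, 0.018, 0.008, -0.0], 'position': [0.625, -0.0, 0.245], 'tool_rot': [-3.14, 0.0, 1.571], 'force': [1.242, 0.182, -0.723], 'moment': [0.023, 0.034, 0.033], 'finger_force': 0.0, 'grip_width': 0.085}
scene [ 1.504 -0.325  0.765] [-0.78  0.3  -0.55]
bowl 0.81 [226.0, 197.0, 292.0, 256.0] 2981 [ 0.53  -0.054  0.002] [0.705 0.118 0.075]
rest 0.85 [109.0, 205.0, 163.0, 261.0] 1409 [ 0.489 -0.348  0.005] [ 0.601 -0.234  0.107]
stirrer 0.72 [102.0, 166.0, 132.0, 214.0] 473 [ 0.121 -0.338 -0.001] [ 0.521 -0.293  0.211]
wash_tub 0.8 [282.0, 149.0, 379.0, 225.0] 4703 [0.357 0.234 0.002] [0.641 0.412 0.09 ]
jar 0.7 [312.0, 223.0, 333.0, 258.0] 638 [0.74  0.136 0.011] [0.784 0.181 0.087]
bottle 0.82 [181.0, 249.0, 200.0, 293.0] 691 [ 0.745 -0.21   0.007] [ 0.776 -0.166  0.11 ]
nozzle 0.46 [257.0, 187.0, 271.0, 196.0] 106 [ 0.381  0.106 -0.   ] [0.448 0.152 0.045]
cutter 0.53 [171.0, 195.0, 195.0, 215.0] 360 [ 0.389 -0.164
[... 247 characters left out ...]
]
rest 0.73 [281.0, 135.0, 331.0, 178.0] 1293 [ 0.464 -0.336  0.004] [ 0.59  -0.227  0.105]
stirrer 0.6 [314.0, 101.0, 344.0, 138.0] 484 [ 0.447 -0.638 -0.001] [ 0.516 -0.292  0.21 ]
wash_tub 0.7 [262.0, 227.0, 273.0, 234.0] 56 [0.569 0.01  0.015] [0.587 0.023 0.028]
jar 0.75 [165.0, 241.0, 191.0, 280.0] 967 [0.727 0.145 0.006] [0.774 0.192 0.086]
bottle 0.62 [212.0, 143.0, 232.0, 180.0] 580 [ 0.726 -0.284 -0.   ] [ 0.772 -0.161  0.11 ]
nozzle 0.64 [318.0, 271.0, 328.0, 292.0] 245 [0.417 0.119 0.001] [0.445 0.14  0.045]
cutter 0.67 [322.0, 194.0, 353.0, 216.0] 499 [ 0.391 -0.164 -0.001] [ 0.454 -0.097  0.031]
cup 0.9 [188.0, 203.0, 212.0, 232.0] 583 [ 0.719 -0.015  0.002] [0.772 0.04  0.051]
```

```bash
python3 - <<'E'
from h import *
from scipy.optimize import least_squares
A=[];C=[];P={}
for c in ("scene","side"):
    f=grab_frame(c);P[c]=f["pixels"]
    d=f["depth"];K=f["camera_matrix"];w,ok=pts(f);col=f["pixels"][ok].astype(int)
    A.append(w);C.append(col)
    hs=cv2.cvtColor(f["pixels"],cv2.COLOR_RGB2HSV)[ok].astype(int)
    # bowl rim
    r=w[(abs(w[:,2]-.074)<.004)&(np.hypot(w[:,0]-.615,w[:,1]-.034)<.1)]
    s=least_squares(lambda p:np.hypot(r[:,0]-p[0],r[:,1]-p[1])-p[2],[.615,.034,.087],loss="soft_l1",f_scale=.002)
    print(c,"bowl",s.x.round(4),len(r))
    near=np.hypot(w[:,0]-s.x[0],w[:,1]-s.x[1])
    red=(near<.1)&(w[:,2]>.06)&(col[:,0]>1.7*col[:,1])&(col[:,0]>80)
    rr=w[red]; ang=np.degrees(np.arctan2(rr[:,1]-s.x[1],rr[:,0]-s.x[0]))
    print(" red",len(rr),[(round(np.median(a)),len(a)) for a in np.split(np.sort(ang),np.where(np.diff(np.sort(ang))>20)[0]+1)] if len(rr) else "", rr[:,:3].min(0) if len(rr) else "",rr.max(0) if len(rr) else "")
    m=(w[:,0]>.38)&(w[:,0]<.65)&(w[:,1]>-.42)&(w[:,1]<-.2)&(w[:,2]>.08)&(hs[:,1]>110)&(abs(hs[:,0]-110)<15)
    b=w[m]; mu=b.mean(0);u,sv,vt=np.linalg.svd(b-mu); a=vt[0]*np.sign(vt[0][2])
    print(" stir",len(b),mu.round(4),a.round(3),"lean",np.degrees(np.arccos(a[2])).round(1),b.min(0).round(3),b.max(0).round(3))
    np.savez(c,w=w,col=col,b=b)
    m=(w[:,0]>.4)&(w[:,0]<.65)&(w[:,1]>-.42)&(w[:,1]<-.18)&(w[:,2]>.004)&(w[:,2]<.03)
    print(" foot",m.sum(),np.median(w[m,2]),cv2.minAreaRect(w[m][:,:2].astype(np.float32)*1000))
    t=w[(abs(w[:,2]-.09)<.004)&(w[:,1]>.2)&(w[:,0]<.7)]
    print(" tub",len(t),cv2.minAreaRect(t[:,:2].astype(np.float32)*1000) if len(t)>5 else "")
a=cv2.resize(P["scene"][130:310,90:390],(800,480));b=cv2.resize(P["side"][90:310,150:390],(655,600))
cv2.imwrite("pics/s1.png",a[:,:,::-1]);cv2.imwrite("pics/s2.png",b[:,:,::-1])
E
```

```text
scene bowl [0.6175 0.0332 0.0866] 320
 red 13 [(-127, 5), (51, 8)] [ 0.55950843 -0.04222394  0.0662664 ] [0.67696306 0.10524874 0.07861691]
 stir 340 [ 0.4891 -0.3157  0.1651] [-0.43  -0.243  0.87 ] lean 29.6 [ 0.46  -0.338  0.103] [ 0.521 -0.295  0.212]
 foot 839 0.0137681867270631 ((511.4087829589844, -287.85443115234375), (254.0254669189453, 199.7137451171875), 12.901259422302246)
 tub 1175 ((-908.9593505859375, 1103.855224609375), (3206.752685546875, 1772.55859375), 0.6006180644035339)
side bowl [0.6143 0.036  0.0865] 501
 red 30 [(-130, 4), (53, 26)] [ 0.55592896 -0.03606263  0.06233723] [0.67530527 0.11208746 0.07732085]
 stir 326 [ 0.4785 -0.3079  0.1652] [-0.447 -0.226  0.865] lean 30.1 [ 0.447 -0.328  0.1  ] [ 0.517 -0.289  0.212]
 foot 791 0.013322775491372547 ((534.4515380859375, -303.02520751953125), (235.99349975585938, 205.009033203125), 5.0772552490234375)
 tub 1185 ((494.3837890625, 326.34515380859375), (280.6129150390625, 171.7914276123047), 3.2685441970825195)
```

View pics/s1.png

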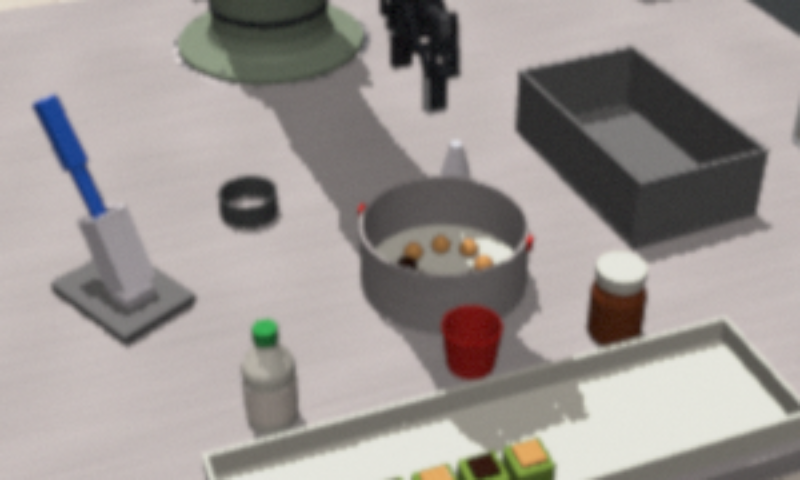

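View pics/s2.png

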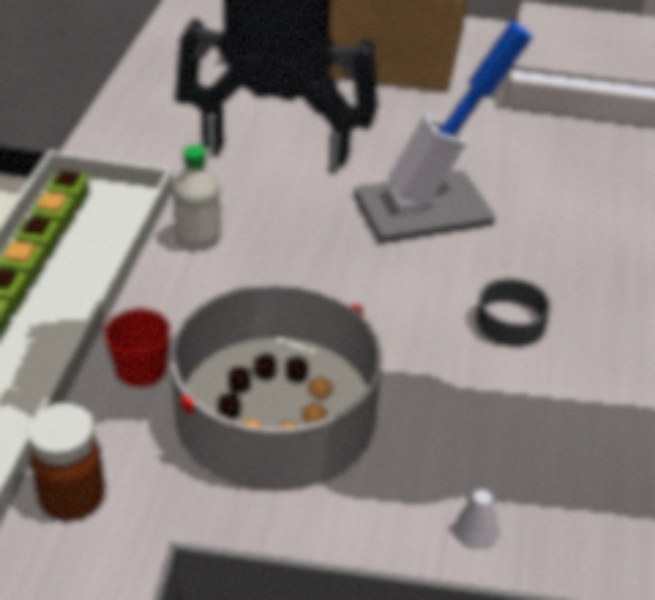

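```bash
cat >> h.py <<'E'
BC=np.array([.616,.0345]); TH=np.radians(-38)
def own(p):
    d=np.asarray(p)[...,:2]-BC; c,s=np.cos(TH),np.sin(TH)
    return np.stack([d[...,0]*c+d[...,1]*s,-d[...,0]*s+d[...,1]*c],-1)
def lineplane(f,mask):
    v,u=np.nonzero(mask); q=np.stack([u,v],1).astype(float)
    mu=q.mean(0);vt=np.linalg.svd(q-mu,full_matrices=False)[2][0]
    K=np.linalg.inv(f["camera_matrix"]);r=[f["R"].T@K@np.r_[mu+s*vt,1] for s in(-20,20)]
    n=np.cross(*r);n/=np.linalg.norm(n);o=-f["R"].T@f["t"];return n,n@o
E
python3 - <<'E'
from h import *
L=[];cl=[]
for c in ("scene","side"):
    f=grab_frame(c); hs=cv2.cvtColor(f["pixels"],cv2.COLOR_RGB2HSV).astype(int)
    m=(hs[...,1]>120)&(abs(hs[...,0]-110)<15)&(hs[...,2]>50)
    n,l,st,_=cv2.connectedComponentsWithStats(m.astype(np.uint8)); 
    w,ok=pts(f);W=np.zeros(m.shape+(3,));W[ok]=w
    q=regions_of("stirrer",c)[0]["mask"]; k=np.bincount(l[q&m]).argmax() 
    mm=l==k; L.append(lineplane(f,mm)); print(c,mm.sum(),st[k]); cl.append(W[mm])
a=np.cross(L[0][0],L[1][0]);a/=np.linalg.norm(a);a*=np.sign(a[2])
N=np.array([L[0][0],L[1][0],a]);p=np.linalg.solve(N,[L[0][1],L[1][1],a@np.array([.484,-.312,.165])])
print("axis",a.round(3),"pt",p.round(4),"lean",np.degrees(np.arccos(a[2])))
for w in cl:
    w=w[w[:,2]>.05];print("along max",np.percentile((w-p)@a,[90,99,100]).round(4),"perp mean",((w-p)-np.outer((w-p)@a,a)).mean(0).round(4))
f=grab_frame("wrist");save(f,"w0.png");w,ok=pts(f)
print("cam",(-f["R"].T@f["t"]).round(3),f["R"].round(2).tolist())
r=w[(abs(w[:,2]-.074)<.004)&(np.hypot(w[:,0]-.615,w[:,1]-.034)<.1)]
from scipy.optimize import least_squares
s=least_squares(lambda p:np.hypot(r[:,0]-p[0],r[:,1]-p[1])-p[2],[.615,.034,.087],loss="soft_l1",f_scale=.002)
print("bowl",s.x.round(4),len(r))
for n in("nut0","choc0"):
    for q in regions_of(n,"wrist")[:6]:
        x,_=pts(f,q["mask"]);
        if len(x): print(n,round(q["p"],2),np.median(x,0).round(3),own(np.median(x,0)).round(3),len(x))
b=w[(np.hypot(w[:,0]-.616,w[:,1]-.034)<.03)];print("plate z",np.percentile(b[:,2],[5,25,50,75,95]).round(4))
E
```

```text
scene 339 [103 167  26  44 339]
side 313 [312  98  32  41 313]
axis [-0.453 -0.245  0.857] pt [ 0.4785 -0.3161  0.1609] lean 31.02547506423165
along max [0.0423 0.051  0.0521] perp mean [0.01   0.0001 0.0053]
along max [0.0459 0.0536 0.0541] perp mean [0.0008 0.0084 0.0028]
cam [0.626 0.072 0.375] [[1.0, 0.0, 0.0], [-0.0, -0.96, 0.28], [0.0, -0.28, -0.96]]
bowl [0.6161 0.0342 0.086 ] 2914
nut0 0.81 [0.597 0.071 0.025] [-0.037  0.017] 303
nut0 0.76 [0.628 0.075 0.026] [-0.016  0.039] 258
nut0 0.54 [0.582 0.014 0.026] [-0.014 -0.037] 248
nut0 0.52 [0.581 0.045 0.025] [-0.034 -0.013] 307
nut0 0.41 [0.439 0.12  0.025] [-0.192 -0.042] 1074
choc0 0.82 [0.651 0.022 0.028] [0.036 0.012] 269
choc0 0.63 [0.634 0.001 0.028] [ 0.034 -0.015] 284
choc0 0.55 [0.652 0.054 0.028] [0.016 0.038] 306
choc0 0.52 [ 0.606 -0.002  0.028] [ 0.015 -0.035] 275
plate z [0.0116 0.3089 0.3157 0.321  0.3279]
```

View pics/w0.png

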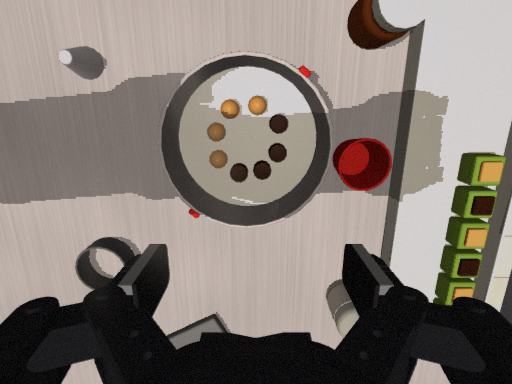

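```bash
cat >> h.py <<'E'
def pose():
    s=bot.observe(); return np.array(s["position"]),Ro.from_euler("xyz",s["tool_rot"])
def toolrot(z,y):
    z=np.array(z,float);z/=np.linalg.norm(z);y=np.array(y,float);y-=z*(y@z);y/=np.linalg.norm(y)
    return Ro.from_matrix(np.stack([np.cross(y,z),y,z],1))
def plan(p,R,pt,Rt,jaw,v=.025,wmax=.15,n=None):
    rv=(R.inv()*Rt).as_rotvec(); pt=np.array(pt,float)
    n=n or max(1,int(np.ceil(max(np.linalg.norm(pt-p)/v,abs(rv).max()/wmax,np.linalg.norm(rv)/.18)-.02)))
    rows=[];tn=np.round(rv/n/.15,3);d=pt-p;p=p.copy()
    p0=p.copy()
    for i in range(n):
        t=np.round(R.inv().apply(p0+d*(i+1)/n-p)/.025,2)
        rows.append([t.tolist(),tn.tolist(),jaw]); p=p+R.apply(t*.025); R=R*Ro.from_rotvec(tn*.15)
    print(n,str(rows).replace(" ","")); return p,R
E
python3 - <<'E'
from h import *
p,R=pose(); a=np.array([-.453,-.245,.857])
Rt=toolrot(-a,[.476,-.879,0]); g=np.array([.4785,-.3161,.1609])+.012*a
p,R=plan(p,R,g+.1*a,Rt,-1)
print(p,R.as_euler("xyz"))
E
```

```text
16 [[[-0.86,-0.49,-0.03],[-0.121,0.203,0.436],-1],[[-0.89,-0.44,-0.06],[-0.121,0.203,0.436],-1],[[-0.91,-0.37,-0.1],[-0.121,0.203,0.436],-1],[[-0.93,-0.32,-0.13],[-0.121,0.203,0.436],-1],[[-0.94,-0.24,-0.17],[-0.121,0.203,0.436],-1],[[-0.96,-0.19,-0.2],[-0.121,0.203,0.436],-1],[[-0.95,-0.11,-0.23],[-0.121,0.203,0.436],-1],[[-0.96,-0.05,-0.26],[-0.121,0.203,0.436],-1],[[-0.94,0.02,-0.29],[-0.121,0.203,0.436],-1],[[-0.94,0.08,-0.32],[-0.121,0.203,0.436],-1],[[-0.91,0.15,-0.35],[-0.121,0.203,0.436],-1],[[-0.9,0.22,-0.37],[-0.121,0.203,0.436],-1],[[-0.86,0.28,-0.39],[-0.121,0.203,0.436],-1],[[-0.84,0.34,-0.41],[-0.121,0.203,0.436],-1],[[-0.79,0.41,-0.43],[-0.121,0.203,0.436],-1],[[-0.75,0.46,-0.45],[-0.121,0.203,0.436],-1]]
[ 0.42776269 -0.34342968  0.25703325] [ 3.14120585 -0.54086257  0.49716778]
```

{"name": "play_rows", "arguments": {
  "plan": [
    [[-0.86,-0.49,-0.03],[-0.121,0.203,0.436],-1],
    [[-0.89,-0.44,-0.06],[-0.121,0.203,0.436],-1],
    [[-0.91,-0.37,-0.1],[-0.121,0.203,0.436],-1],
    [[-0.93,-0.32,-0.13],[-0.121,0.203,0.436],-1],
    [[-0.94,-0.24,-0.17],[-0.121,0.203,0.436],-1],
    [[-0.96,-0.19,-0.2],[-0.121,0.203,0.436],-1],
    [[-0.95,-0.11,-0.23],[-0.121,0.203,0.436],-1],
    [[-0.96,-0.05,-0.26],[-0.121,0.203,0.436],-1],
    [[-0.94,0.02,-0.29],[-0.121,0.203,0.436],-1],
    [[-0.94,0.08,-0.32],[-0.121,0.203,0.436],-1],
    [[-0.91,0.15,-0.35],[-0.121,0.203,0.436],-1],
    [[-0.9,0.22,-0.37],[-0.121,0.203,0.436],-1],
    [[-0.86,0.28,-0.39],[-0.121,0.203,0.436],-1],
    [[-0.84,0.34,-0.41],[-0.121,0.203,0.436],-1],
    [[-0.79,0.41,-0.43],[-0.121,0.203,0.436],-1],
    [[-0.75,0.46,-0.45],[-0.121,0.203,0.436],-1],
    [[0,0,0],[0,0,0],-1],
    [[0,0,0],[0,0,0],-1]
  ],
  "newtons": 80
}}

```text
clock: 3.7
position: [0.428, -0.343, 0.2571]
tool_rot: [3.141, -0.541, 0.498]
force: [-0.0, 0.4, 0.2]
grip_width: 0.0854
finger_force: 0.0
```

```bash
python3 - <<'E'
from h import *
p,R=pose();print(p.round(4),R.as_euler("xyz").round(3),bot.observe()["clock"],bot.observe()["qpos"])
f=grab_frame("wrist");save(f,"w1.png");w,ok=pts(f)
W=np.zeros(ok.shape+(3,));W[ok]=w
hs=cv2.cvtColor(f["pixels"],cv2.COLOR_RGB2HSV).astype(int)
m=(hs[...,1]>120)&(abs(hs[...,0]-110)<15)&(hs[...,2]>40)&ok
b=R.inv().apply(W[m]-p)  # tool frame
print(m.sum(),b.min(0).round(4),b.max(0).round(4))
for lo in np.arange(.04,.2,.01):
    k=(b[:,2]>lo)&(b[:,2]<lo+.01)
    if k.sum()>10: print(lo.round(3),k.sum(),np.percentile(b[k,0],[2,50,98]).round(4),np.percentile(b[k,1],[2,50,98]).round(4))
E
```

```text
[ 0.428  -0.343   0.2571] [ 3.141 -0.541  0.498] 3.7 [ 0.82966161  0.38004613  0.03464901  1.93982855 -0.75228523  0.85210864
  0.30565941]
1761 [-0.0135 -0.0087  0.0558] [0.0132 0.0137 0.2403]
0.05 901 [-0.0077  0.0029  0.0121] [-0.0083  0.0018  0.012 ]
0.06 144 [0.0048 0.0124 0.0129] [-0.0084  0.0019  0.0123]
0.07 114 [0.0111 0.0124 0.0129] [-0.0081  0.002   0.0121]
0.08 105 [0.0111 0.0124 0.0127] [-0.0079  0.0013  0.0119]
0.09 79 [0.0115 0.0125 0.0128] [-0.0076  0.0021  0.0115]
0.1 77 [0.0111 0.0124 0.0127] [-0.008   0.0014  0.0116]
0.11 69 [0.0115 0.0123 0.0126] [-0.0076  0.0023  0.0114]
0.12 46 [0.0111 0.0123 0.0125] [-0.0074  0.0024  0.012 ]
0.14 25 [0.0081 0.0098 0.0103] [-0.0027  0.0026  0.0079]
0.15 34 [0.0062 0.0094 0.0104] [-0.0046  0.0022  0.0096]
0.16 28 [0.0059 0.0094 0.0104] [-0.0054  0.0022  0.0083]
0.17 30 [0.0043 0.009  0.0103] [-0.006   0.0013  0.0091]
0.18 26 [0.0056 0.009  0.0102] [-0.0052  0.0018  0.0095]
0.19 26 [0.0048 0.0092 0.0102] [-0.0059  0.0013  0.0092]
```

View pics/w1.png

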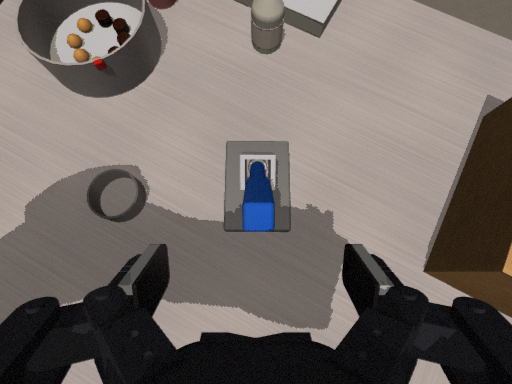

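{"name": "play_rows", "arguments": {
  "plan": [
    [[0.06,0.08,0.64],[0,0,0],-1],
    [[0,0,0.64],[0,0,0],-1],
    [[0,0,0.64],[0,0,0],-1],
    [[0,0,0.64],[0,0,0],-1],
    [[0,0,0.64],[0,0,0],-1],
    [[0,0,0.64],[0,0,0],-1],
    [[0,0,0],[0,0,0],1],
    [[0,0,0],[0,0,0],1],
    [[0,0,0],[0,0,0],1],
    [[0,0,0],[0,0,0],1],
    [[0,0,0],[0,0,0],1],
    [[0,0,0],[0,0,0],1]
  ],
  "newtons": 80
}}

```text
clock: 5.25
position: [0.4733, -0.3213, 0.1757]
tool_rot: [3.141, -0.541, 0.497]
force: [-0.2, -1.5, 2.5]
grip_width: 0.0212
finger_force: 78.6
```

{"name": "play_rows", "arguments": {
  "plan": [
    [[0,0,-0.4],[0,0,0],1],
    [[0,0,-0.6],[0,0,0],1],
    [[0,0,-0.6],[0,0,0],1],
    [[0,0,-0.6],[0,0,0],1],
    [[0,0,-0.6],[0,0,0],1],
    [[0,0,-0.6],[0,0,0],1],
    [[0,0,-0.6],[0,0,0],1],
    [[0,0,0],[0,0,0],1]
  ],
  "newtons": 80
}}

```text
clock: 6.25
position: [0.4276, -0.3465, 0.2623]
tool_rot: [3.139, -0.541, 0.497]
force: [-0.0, 0.6, -1.3]
grip_width: 0.0211
finger_force: 79.0
```

```bash
python3 - <<'E'
from h import *
p,R=pose();print(p.round(4))
for c in("wrist","scene","side"):
    f=grab_frame(c);w,ok=pts(f);W=np.zeros(ok.shape+(3,));W[ok]=w
    hs=cv2.cvtColor(f["pixels"],cv2.COLOR_RGB2HSV).astype(int)
    m=(hs[...,1]>120)&(abs(hs[...,0]-110)<15)&(hs[...,2]>40)&ok
    b=R.inv().apply(W[m]-p); b=b[(np.hypot(b[:,0],b[:,1])<.03)&(abs(b[:,2])<.2)]
    print(c,len(b),b[:,2].min(),b[:,2].max())
    for lo in np.arange(-.05,.17,.02):
        k=(b[:,2]>lo)&(b[:,2]<lo+.02)
        if k.sum()>8: print(lo.round(3),k.sum(),np.percentile(b[k,0],[2,50,98]).round(4),np.percentile(b[k,1],[2,50,98]).round(4))
a=R.apply([0,0,-1])
P=p
p,R=plan(p,R,[.50,-.25,.33],toolrot([0,0,-1],[.476,-.879,0]),1)
# above own (-.013,0)
c,s=np.cos(TH),np.sin(TH)
q=BC+np.array([c,s])*-.013; print("t",q)
p,R=plan(p,R,[q[0],q[1],.33],toolrot([0,0,-1],[1,0,0]),1)
E
```

```text
[ 0.4276 -0.3465  0.2623]
wrist 6662 -0.05965584514204916 0.13545325287629595
-0.05 3255 [-0.0079  0.0043  0.0119] [-0.0102 -0.0001  0.0101]
-0.03 1246 [0.0098 0.0115 0.0122] [-0.0103 -0.0001  0.01  ]
-0.01 796 [0.0101 0.0113 0.0119] [-0.0102 -0.0002  0.01  ]
0.01 529 [0.0099 0.0113 0.0118] [-0.0102 -0.0002  0.0098]
0.03 186 [0.007  0.0106 0.0116] [-0.01   -0.0002  0.0091]
0.05 219 [0.0038 0.0082 0.0093] [-0.0082 -0.0002  0.0076]
0.07 168 [0.0034 0.0081 0.0092] [-0.0083 -0.0002  0.0077]
0.09 133 [0.0034 0.0079 0.009 ] [-0.0083 -0.0003  0.0078]
0.11 100 [0.004  0.0078 0.0089] [-0.0081 -0.0003  0.0069]
0.13 26 [0.0036 0.0078 0.0086] [-0.0081 -0.0012  0.0066]
scene 437 -0.03966253166026353 0.13530813503227698
-0.05 19 [-0.0082  0.0095  0.0121] [-0.0191 -0.0039  0.009 ]
-0.03 65 [0.0064 0.011  0.0147] [-0.0124 -0.001   0.0098]
-0.01 59 [0.0081 0.0109 0.0138] [-0.0112 -0.0011  0.0084]
0.01 70 [0.0011 0.0099 0.014 ] [-0.0091  0.0023  0.011 ]
0.03 49 [0.0041 0.0091 0.0129] [-0.0055  0.0026  0.0103]
0.05 41 [0.0012 0.0069 0.0113] [-0.0037  0.0024  0.0074]
0.07 42 [0.0016 0.0072 0.0105] [-0.0
[... 959 characters left out ...]
.601,-0.0],1],[[0.82,-0.33,-0.24],[0.003,-0.601,-0.0],1],[[0.8,-0.34,-0.31],[0.003,-0.601,-0.0],1],[[0.77,-0.33,-0.38],[0.003,-0.601,-0.0],1]]
t [0.60575586 0.0425036 ]
13 [[[0.71,-0.64,-0.0],[-0.0,-0.0,-0.551],1],[[0.77,-0.57,-0.0],[-0.0,-0.0,-0.551],1],[[0.81,-0.51,-0.0],[-0.0,-0.0,-0.551],1],[[0.85,-0.44,-0.0],[-0.0,-0.0,-0.551],1],[[0.88,-0.37,-0.0],[-0.0,-0.0,-0.551],1],[[0.91,-0.3,-0.0],[-0.0,-0.0,-0.551],1],[[0.93,-0.22,-0.0],[-0.0,-0.0,-0.551],1],[[0.95,-0.14,-0.0],[-0.0,-0.0,-0.551],1],[[0.96,-0.06,-0.0],[-0.0,-0.0,-0.551],1],[[0.95,0.01,-0.0],[-0.0,-0.0,-0.551],1],[[0.96,0.1,-0.0],[-0.0,-0.0,-0.551],1],[[0.94,0.17,-0.0],[-0.0,-0.0,-0.551],1],[[0.92,0.25,-0.0],[-0.0,-0.0,-0.551],1]]
```

{"name": "play_rows", "arguments": {
  "plan": [
    [[0,0,-0.5],[0,0,0],1],
    [[0.86,-0.34,-0.01],[0.003,-0.601,0],1],
    [[0.85,-0.33,-0.09],[0.003,-0.601,0],1],
    [[0.85,-0.34,-0.17],[0.003,-0.601,0],1],
    [[0.82,-0.33,-0.24],[0.003,-0.601,0],1],
    [[0.8,-0.34,-0.31],[0.003,-0.601,0],1],
    [[0.77,-0.33,-0.38],[0.003,-0.601,0],1]
  ]
}}

```text
clock: 7.28
position: [0.4948, -0.252, 0.3408]
tool_rot: [-3.141, 0.003, 0.497]
force: [0.5, -1.0, -2.0]
grip_width: 0.0211
finger_force: 78.9
```

{"name": "play_rows", "arguments": {
  "plan": [
    [[0.71,-0.64,0],[0,0,-0.551],1],
    [[0.77,-0.57,0],[0,0,-0.551],1],
    [[0.81,-0.51,0],[0,0,-0.551],1],
    [[0.85,-0.44,0],[0,0,-0.551],1],
    [[0.88,-0.37,0],[0,0,-0.551],1],
    [[0.91,-0.3,0],[0,0,-0.551],1],
    [[0.93,-0.22,0],[0,0,-0.551],1],
    [[0.95,-0.14,0],[0,0,-0.551],1],
    [[0.96,-0.06,0],[0,0,-0.551],1],
    [[0.95,0.01,0],[0,0,-0.551],1],
    [[0.96,0.1,0],[0,0,-0.551],1],
    [[0.94,0.17,0],[0,0,-0.551],1],
    [[0.92,0.25,0],[0,0,-0.551],1],
    [[0,0,0],[0,0,0],1],
    [[0,0,0],[0,0,0],1]
  ]
}}

```text
clock: 9.15
position: [0.6002, 0.0403, 0.34]
tool_rot: [-3.14, -0.002, 1.572]
force: [-0.2, -0.1, -1.6]
grip_width: 0.021
finger_force: 79.0
```

```bash
python3 - <<'E'
from h import *
p,R=pose();print(p.round(4),R.as_euler("xyz").round(3),R.as_matrix().round(3).tolist());print(bot.observe()["force"])
f=grab_frame("wrist");w,ok=pts(f);save(f,"w2.png")
from scipy.optimize import least_squares
r=w[(abs(w[:,2]-.074)<.004)&(np.hypot(w[:,0]-.615,w[:,1]-.034)<.1)]
s=least_squares(lambda p:np.hypot(r[:,0]-p[0],r[:,1]-p[1])-p[2],[.615,.034,.087],loss="soft_l1",f_scale=.002)
print("bowl",s.x.round(4),len(r))
for n in("nut0","choc0"):
    for q in regions_of(n,"wrist")[:6]:
        x,_=pts(f,q["mask"]);
        if len(x): print(n,round(q["p"],2),np.median(x,0).round(3),own(np.median(x,0)).round(3),len(x))
b=w[(np.hypot(w[:,0]-.6,w[:,1]-.034)<.08)&(w[:,2]<.022)];print("plate z",np.percentile(b[:,2],[5,25,50,75,95]).round(4))
E
```

```text
[0.6002 0.0403 0.34  ] [-3.140e+00 -2.000e-03  1.572e+00] [[-0.002, 1.0, -0.001], [1.0, 0.002, 0.002], [0.002, -0.001, -1.0]]
[-0.19066764 -0.07946257 -1.6411028 ]
bowl [0.616  0.0343 0.0863] 1329
nut0 0.59 [0.58  0.046 0.026] [-0.036 -0.013] 150
nut0 0.58 [0.628 0.076 0.026] [-0.016  0.04 ] 151
nut0 0.55 [0.596 0.071 0.026] [-0.039  0.017] 154
nut0 0.2 [0.627 0.036 0.013] [0.008 0.008] 10367
choc0 0.62 [0.652 0.022 0.028] [0.036 0.012] 166
choc0 0.49 [0.652 0.055 0.028] [0.016 0.039] 139
choc0 0.44 [0.634 0.001 0.028] [ 0.035 -0.015] 159
plate z [0.0105 0.0115 0.0121 0.0127 0.014 ]
```

View pics/w2.png

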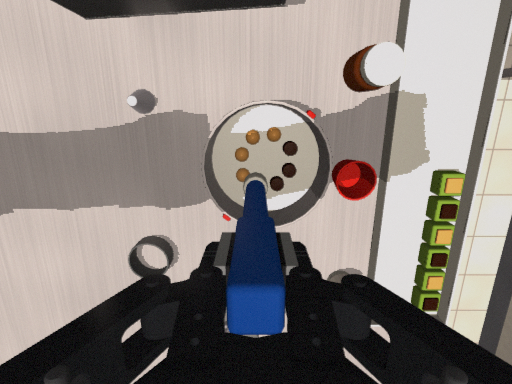

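{"name": "play_rows", "arguments": {
  "plan": [
    [[0.1,0.22,0.5],[0,0,0],1],
    [[0,0,0.8],[0,0,0],1],
    [[0,0,0.9],[0,0,0],1],
    [[0,0,0.9],[0,0,0],1],
    [[0,0,0.9],[0,0,0],1],
    [[0,0,0.9],[0,0,0],1],
    [[0,0,0.7],[0,0,0],1],
    [[0,0,0.5],[0,0,0],1],
    [[0,0,0.2],[0,0,0],1],
    [[0,0,0],[0,0,0],1],
    [[0,0,0],[0,0,0],1]
  ]
}}

```text
clock: 10.68
position: [0.6058, 0.0433, 0.1832]
tool_rot: [-3.141, -0.002, 1.572]
force: [0.9, 0.1, -0.8]
grip_width: 0.0213
finger_force: 79.0
```

Expected contact near TCP z ≈ 0.172.

{"name": "play_rows", "arguments": {
  "plan": [
    [[0,0,0.2],[0,0,0],1],
    [[0,0,0.12],[0,0,0],1],
    [[0,0,0.08],[0,0,0],1],
    [[0,0,0],[0,0,0],1],
    [[0,0,0],[0,0,0],1]
  ]
}}

```text
clock: 11.3
position: [0.6055, 0.0433, 0.1728]
tool_rot: [-3.141, -0.002, 1.572]
force: [-0.6, 0.5, 2.4]
grip_width: 0.0213
finger_force: 79.4
```

{"name": "play_rows", "arguments": {
  "plan": [
    [[0,0,0.06],[0,0,0],1],
    [[0,0,0],[0,0,0],1],
    [[0,0,0],[0,0,0],1]
  ]
}}

```text
clock: 11.68
position: [0.6055, 0.0433, 0.1713]
tool_rot: [-3.141, -0.002, 1.572]
force: [-1.2, 0.4, 5.9]
grip_width: 0.0212
finger_force: 79.8
```

{"name": "play_rows", "arguments": {
  "plan": [
    [[0.1,-0.13,0],[0,0,0],1],
    [[0.1,-0.13,0],[0,0,0],1],
    [[0,0,0],[0,0,0],1],
    [[0,0,0],[0,0,0],1],
    [[-0.22,0.28,0],[0,0,0],1],
    [[-0.22,0.28,0],[0,0,0],1],
    [[-0.22,0.28,0],[0,0,0],1],
    [[-0.22,0.28,0],[0,0,0],1],
    [[-0.22,0.28,0],[0,0,0],1],
    [[0,0,0],[0,0,0],1],
    [[0,0,0],[0,0,0],1],
    [[0,0,0],[0,0,0],1]
  ]
}}

```text
clock: 13.18
position: [0.6337, 0.0214, 0.171]
tool_rot: [-3.14, -0.003, 1.572]
force: [-2.2, 1.4, 6.4]
grip_width: 0.0211
finger_force: 80.0
```

```bash
cat >> h.py <<'E'
BC=np.array([.616,.0343])
def path(wps,step=.011,jaw=1):
    """waypoints (ownx,owny,tcp z) -> rows, tool down with x=world y, y=world x"""
    p,R=pose(); c,s=np.cos(TH),np.sin(TH); rows=[]
    for ox,oy,z,*st in wps:
        t=np.r_[BC+[ox*c-oy*s,ox*s+oy*c],z]; n=max(1,int(np.ceil(np.linalg.norm(t-p)/(st[0] if st else step)-.05))); q=p.copy()
        for i in range(n):
            d=np.round(R.inv().apply(q+(t-q)*(i+1)/n-p)/.025,2)+0.; p=p+R.apply(d*.025); rows.append([d.tolist(),[0,0,0],jaw])
    print(len(rows)); 
    for i in range(0,len(rows),20): print(str(rows[i:i+20]).replace(" ",""))
E
python3 - <<'E'
from h import *
p,R=pose();print(own(p))
D=.176;U=.21
path([(.022,0,U,.022),(.046,-.036,U,.022),(.046,-.036,D,.018),(-.008,-.036,D),(-.008,-.036,U,.022),(-.048,.041,U,.022),(-.048,.041,D,.018),(.008,.04,D),(.008,.04,U,.022),(0,0,U,.022)])
E
```

```text
[0.02185597 0.00076303]
29
[[[-0.01,-0.01,-0.78],[0,0,0],1],[[-0.01,-0.01,-0.78],[0,0,0],1],[[-0.86,-0.07,0.0],[0,0,0],1],[[-0.87,-0.06,0.0],[0,0,0],1],[[0.0,0.0,0.68],[0,0,0],1],[[0.0,0.0,0.68],[0,0,0],1],[[0.27,-0.34,0.0],[0,0,0],1],[[0.26,-0.34,0.0],[0,0,0],1],[[0.27,-0.34,0.0],[0,0,0],1],[[0.26,-0.34,0.0],[0,0,0],1],[[0.27,-0.34,0.0],[0,0,0],1],[[0.0,0.0,-0.68],[0,0,0],1],[[0.0,0.0,-0.68],[0,0,0],1],[[0.85,0.16,0.0],[0,0,0],1],[[0.86,0.16,0.01],[0,0,0],1],[[0.85,0.16,0.0],[0,0,0],1],[[0.85,0.16,0.0],[0,0,0],1],[[0.0,0.0,0.68],[0,0,0],1],[[0.0,0.0,0.68],[0,0,0],1],[[-0.24,0.29,0.0],[0,0,0],1]]
[[[-0.23,0.29,0.0],[0,0,0],1],[[-0.24,0.29,0.0],[0,0,0],1],[[-0.23,0.29,0.0],[0,0,0],1],[[-0.24,0.29,0.0],[0,0,0],1],[[-0.23,0.29,-0.01],[0,0,0],1],[[0.0,0.0,-0.68],[0,0,0],1],[[0.0,0.0,-0.68],[0,0,0],1],[[-0.53,-0.62,0.0],[0,0,0],1],[[-0.53,-0.62,0.0],[0,0,0],1]]
```

{"name": "play_rows", "arguments": {
  "plan": [
    [[0,0,-0.78],[0,0,0],1],
    [[0,0,-0.78],[0,0,0],1],
    [[-0.86,-0.07,0],[0,0,0],1],
    [[-0.87,-0.06,0],[0,0,0],1],
    [[0,0,0],[0,0,0],1],
    [[0,0,0.68],[0,0,0],1],
    [[0,0,0.68],[0,0,0],1],
    [[0.27,-0.34,0],[0,0,0],1],
    [[0.26,-0.34,0],[0,0,0],1],
    [[0.27,-0.34,0],[0,0,0],1],
    [[0.26,-0.34,0],[0,0,0],1],
    [[0.27,-0.34,0],[0,0,0],1],
    [[0,0,0],[0,0,0],1],
    [[0,0,-0.68],[0,0,0],1],
    [[0,0,-0.68],[0,0,0],1]
  ]
}}

```text
clock: 15.05
position: [0.5887, 0.0104, 0.2116]
tool_rot: [-3.141, -0.002, 1.572]
force: [-0.7, -0.4, -1.3]
grip_width: 0.021
finger_force: 81.8
```

{"name": "play_rows", "arguments": {
  "plan": [
    [[0.85,0.16,0],[0,0,0],1],
    [[0.86,0.16,0],[0,0,0],1],
    [[0.85,0.16,0],[0,0,0],1],
    [[0.85,0.16,0],[0,0,0],1],
    [[0,0,0],[0,0,0],1],
    [[0,0,0.68],[0,0,0],1],
    [[0,0,0.68],[0,0,0],1],
    [[-0.24,0.29,0],[0,0,0],1],
    [[-0.23,0.29,0],[0,0,0],1],
    [[-0.24,0.29,0],[0,0,0],1],
    [[-0.23,0.29,0],[0,0,0],1],
    [[-0.24,0.29,0],[0,0,0],1],
    [[-0.23,0.29,0],[0,0,0],1],
    [[0,0,0],[0,0,0],1],
    [[0,0,-0.68],[0,0,0],1],
    [[0,0,-0.68],[0,0,0],1],
    [[-0.53,-0.62,-0.4],[0,0,0],1],
    [[-0.53,-0.62,-0.4],[0,0,0],1],
    [[0,0,0],[0,0,0],1]
  ]
}}

```text
clock: 17.42
position: [0.6164, 0.0328, 0.232]
tool_rot: [3.141, -0.002, 1.571]
force: [0.3, -0.0, -0.7]
grip_width: 0.021
finger_force: 82.2
```

```bash
cat >> h.py <<'E'
def pieces(tag):
    out=[]
    for cam in("wrist","side","scene"):
        f=grab_frame(cam); p=f["pixels"]; w,ok=pts(f); W=np.full(ok.shape+(3,),9.);W[ok]=w
        hs=cv2.cvtColor(p,cv2.COLOR_RGB2HSV).astype(int)
        inb=(np.hypot(W[...,0]-BC[0],W[...,1]-BC[1])<.084)&(W[...,2]<.045)&(W[...,2]>.014)
        nut=inb&(hs[...,1]>110)&(hs[...,2]>70)&(hs[...,0]<25); ch=inb&(hs[...,2]<60)&(hs[...,1]>60)
        for nm,m in(("nut",nut),("choc",ch)):
            k,l,st,_=cv2.connectedComponentsWithStats(m.astype(np.uint8))
            for i in range(1,k):
                if st[i,4]>15: x=W[l==i]; print(cam,nm,st[i,4],own((x.min(0)+x.max(0))/2).round(3),"z",x[:,2].max().round(3))
        if cam=="wrist": save(f,tag+".png")
        if cam=="side": cv2.imwrite("pics/"+tag+"_s.png",cv2.resize(p[180:280,200:300],(500,500))[:,:,::-1])
E
python3 - <<'E'
from h import *
p,R=pose();print(own(p),p.round(4),bot.observe()["clock"],np.round(bot.observe()["force"],1))
pieces("w3")
a=cv2.imread("pics/w3.png")[60:300,120:400];b=cv2.imread("pics/w3_s.png")
cv2.imwrite("pics/w3c.png",np.hstack([cv2.resize(a,(420,360)),cv2.resize(b,(360,360))]))
E
```

```text
[ 0.00121754 -0.00096464] [0.6164 0.0328 0.232 ] 17.425 [ 0.3 -0.  -0.7]
wrist nut 259 [-0.038  0.012] z 0.03
wrist nut 266 [0.033 0.048] z 0.031
wrist nut 482 [-0.037 -0.024] z 0.03
wrist choc 266 [0.054 0.049] z 0.03
wrist choc 35 [-0.017 -0.021] z 0.029
wrist choc 246 [0.04  0.013] z 0.03
wrist choc 52 [ 0.037 -0.018] z 0.034
side nut 33 [0.029 0.049] z 0.03
side nut 84 [-0.041 -0.023] z 0.03
side choc 30 [ 0.024 -0.019] z 0.033
side choc 39 [0.035 0.014] z 0.028
side choc 31 [0.051 0.05 ] z 0.031
side choc 45 [-0.021 -0.024] z 0.029
scene nut 49 [-0.032 -0.023] z 0.029
scene nut 24 [-0.032  0.012] z 0.032
scene choc 30 [-0.013 -0.025] z 0.031
```

View pics/w3c.png

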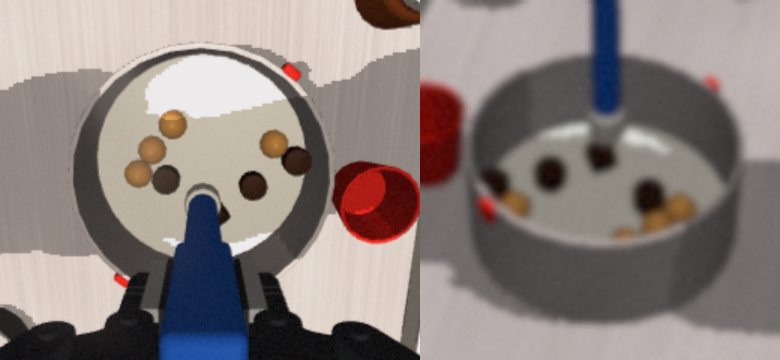

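```bash
python3 - <<'E'
from h import *
D=.176;U=.212
path([(.010,.012,U,.022),(.010,.012,D,.018),(.036,.012,D,.009),(.036,.012,U,.022),(.008,-.015,U,.022),(.008,-.015,D,.018),(.036,-.018,D,.009),(.036,-.018,U,.022),(-.01,.013,U,.022),(-.01,.013,D,.018),(-.036,.012,D,.009),(-.02,.012,D,.016),(-.008,.002,D,.016),(-.034,-.012,D,.009),(-.034,-.012,U,.022),(-.02,0,.25,.022)])
E
```

```text
37
[[[0.06,0.29,0.37],[0,0,0],1],[[0.06,0.28,0.36],[0,0,0],1],[[0.0,0.0,0.72],[0,0,0],1],[[0.0,0.01,0.72],[0,0,0],1],[[-0.21,0.27,0.0],[0,0,0],1],[[-0.22,0.27,0.0],[0,0,0],1],[[-0.21,0.27,0.0],[0,0,0],1],[[0.0,0.0,-0.72],[0,0,0],1],[[0.0,0.0,-0.72],[0,0,0],1],[[-0.08,-0.77,0.0],[0,0,0],1],[[-0.08,-0.77,0.0],[0,0,0],1],[[0.0,0.0,0.72],[0,0,0],1],[[0.0,0.0,0.72],[0,0,0],1],[[-0.2,0.2,0.0],[0,0,0],1],[[-0.19,0.2,0.0],[0,0,0],1],[[-0.2,0.2,0.0],[0,0,0],1],[[-0.2,0.2,0.0],[0,0,0],1],[[0.0,0.0,-0.72],[0,0,0],1],[[0.01,0.0,-0.72],[0,0,0],1],[[0.7,-0.23,0.0],[0,0,0],1]]
[[[0.71,-0.22,0.0],[0,0,0],1],[[0.7,-0.23,0.0],[0,0,0],1],[[0.0,0.0,0.72],[0,0,0],1],[[0.0,0.0,0.72],[0,0,0],1],[[0.2,-0.28,0.0],[0,0,0],1],[[0.2,-0.28,0.0],[0,0,0],1],[[0.21,-0.28,0.01],[0,0,0],1],[[-0.4,0.5,-0.01],[0,0,0],1],[[-0.61,0.13,0.0],[0,0,0],1],[[0.05,-0.29,0.0],[0,0,0],1],[[0.05,-0.29,0.0],[0,0,0],1],[[0.05,-0.29,0.0],[0,0,0],1],[[0.05,-0.29,0.0],[0,0,0],1],[[0.0,0.0,-0.72],[0,0,0],1],[[0.0,0.0,-0.72],[0,0,0],1],[[0.02,0.37,-0.76],[0,0,0],1],[[0.02,0.36,-0.76],[0,0,0],1]]
```

{"name": "play_rows", "arguments": {
  "plan": [
    [[0.06,0.29,0.37],[0,0,0],1],
    [[0.06,0.28,0.36],[0,0,0],1],
    [[0,0,0.72],[0,0,0],1],
    [[0,0,0.72],[0,0,0],1],
    [[-0.21,0.27,0],[0,0,0],1],
    [[-0.22,0.27,0],[0,0,0],1],
    [[-0.21,0.27,0],[0,0,0],1],
    [[0,0,0],[0,0,0],1],
    [[0,0,-0.72],[0,0,0],1],
    [[0,0,-0.72],[0,0,0],1],
    [[-0.08,-0.77,0],[0,0,0],1],
    [[-0.08,-0.77,0],[0,0,0],1],
    [[0,0,0],[0,0,0],1],
    [[0,0,0.72],[0,0,0],1],
    [[0,0,0.72],[0,0,0],1],
    [[-0.2,0.2,0],[0,0,0],1],
    [[-0.19,0.2,0],[0,0,0],1],
    [[-0.2,0.2,0],[0,0,0],1],
    [[-0.2,0.2,0],[0,0,0],1],
    [[0,0,0],[0,0,0],1]
  ]
}}

```text
clock: 20.08
position: [0.6331, -0.0031, 0.1756]
tool_rot: [-3.141, -0.002, 1.571]
force: [0.9, 1.2, -1.4]
grip_width: 0.0212
finger_force: 83.2
```

{"name": "play_rows", "arguments": {
  "plan": [
    [[0,0,-0.72],[0,0,0],1],
    [[0,0,-0.72],[0,0,0],1],
    [[0.7,-0.23,0],[0,0,0],1],
    [[0.71,-0.22,0],[0,0,0],1],
    [[0.7,-0.23,0],[0,0,0],1],
    [[0,0,0],[0,0,0],1],
    [[0,0,0.72],[0,0,0],1],
    [[0,0,0.72],[0,0,0],1],
    [[0.2,-0.28,0],[0,0,0],1],
    [[0.2,-0.28,0],[0,0,0],1],
    [[0.21,-0.28,0],[0,0,0],1],
    [[0,0,0],[0,0,0],1],
    [[-0.4,0.5,0],[0,0,0],1],
    [[-0.61,0.13,0],[0,0,0],1],
    [[0,0,0],[0,0,0],1],
    [[0.05,-0.29,0],[0,0,0],1],
    [[0.05,-0.29,0],[0,0,0],1],
    [[0.05,-0.29,0],[0,0,0],1],
    [[0.05,-0.29,0],[0,0,0],1],
    [[0,0,0],[0,0,0],1]
  ]
}}

```text
clock: 22.58
position: [0.581, 0.0455, 0.1761]
tool_rot: [-3.14, -0.002, 1.573]
force: [0.5, -0.3, -0.2]
grip_width: 0.0212
finger_force: 83.1
```

{"name": "play_rows", "arguments": {
  "plan": [
    [[0,0,-0.72],[0,0,0],1],
    [[0,0,-0.72],[0,0,0],1],
    [[-0.4,0.37,-0.9],[0,0,0],1],
    [[-0.5,0.36,-0.9],[0,0,0],1],
    [[-0.7,0,-0.9],[0,0,0],1],
    [[-0.7,0,-0.5],[0,0,0],1],
    [[0,0,0],[0,0,0],1]
  ]
}}

```text
clock: 23.45
position: [0.6002, -0.0141, 0.2928]
tool_rot: [3.141, -0.001, 1.57]
force: [0.7, -0.3, -1.1]
grip_width: 0.021
finger_force: 83.1
```

```bash
python3 - <<'E'
from h import *
p,R=pose();print(own(p),p.round(4),bot.observe()["clock"],np.round(bot.observe()["force"],1))
pieces("w4")
a=cv2.imread("pics/w4.png")[60:300,120:400];b=cv2.imread("pics/w4_s.png")
cv2.imwrite("pics/w4c.png",np.hstack([cv2.resize(a,(420,360)),cv2.resize(b,(360,360))]))
E
```

```text
[ 0.01735335 -0.04787395] [ 0.6002 -0.0141  0.2928] 23.45 [ 0.7 -0.3 -1.1]
wrist nut 216 [-0.055  0.015] z 0.031
wrist nut 201 [-0.054 -0.02 ] z 0.03
wrist nut 204 [0.032 0.048] z 0.03
wrist nut 185 [-0.045 -0.048] z 0.03
wrist choc 210 [0.055 0.049] z 0.031
wrist choc 127 [-0.026 -0.039] z 0.03
wrist choc 188 [0.061 0.018] z 0.03
wrist choc 161 [ 0.062 -0.037] z 0.035
side nut 39 [0.031 0.05 ] z 0.028
side nut 19 [-0.046 -0.046] z 0.029
side choc 31 [ 0.057 -0.036] z 0.034
side choc 48 [0.058 0.019] z 0.03
side choc 29 [0.051 0.048] z 0.029
side choc 47 [-0.03 -0.04] z 0.029
scene nut 19 [-0.042 -0.048] z 0.03
scene nut 26 [-0.051 -0.02 ] z 0.029
scene nut 25 [-0.05   0.017] z 0.031
scene choc 30 [-0.021 -0.04 ] z 0.03
```

View pics/w4c.png

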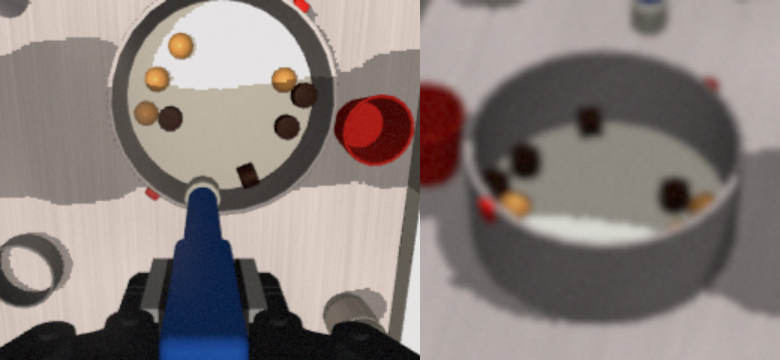

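```bash
python3 - <<'E'
from h import *
print(bot.observe()["qpos"])
p,R=pose()
e=np.array([np.cos(.057),np.sin(.057),0]);t=np.radians(50)
z=np.sin(t)*e+[0,0,-np.cos(t)]; Rt=toolrot(z,[e[1],-e[0],0])
tip=np.array([.494,.326,0])+.093*e+[0,0,.02]; tcp=tip-.16*z; print(tcp,(R.inv()*Rt).as_rotvec())
p,R=plan(p,R,[.56,.1,.34],R,1,v=.024)
p,R=plan(p,R,[tcp[0],tcp[1],.26],Rt,1,v=.024)
p,R=plan(p,R,tcp,R,1,v=.02)
E
```

```text
[ 0.02294837  0.44090947 -0.14325329  1.60897887  0.06562967  1.09847641
 -0.13480689]
[0.46448091 0.32431559 0.12284602] [-0.66105188  0.69484478  1.40911507]
6 [[[0.75,-0.26,-0.32],[0.0,0.0,0.0],1],[[0.74,-0.27,-0.33],[0.0,0.0,0.0],1],[[0.75,-0.26,-0.32],[0.0,0.0,0.0],1],[[0.75,-0.26,-0.32],[0.0,0.0,0.0],1],[[0.74,-0.27,-0.33],[0.0,0.0,0.0],1],[[0.75,-0.26,-0.32],[0.0,0.0,0.0],1]]
11 [[[0.82,-0.35,0.29],[-0.401,0.421,0.854],1],[[0.74,-0.46,0.32],[-0.401,0.421,0.854],1],[[0.66,-0.57,0.33],[-0.401,0.421,0.854],1],[[0.55,-0.67,0.34],[-0.401,0.421,0.854],1],[[0.45,-0.76,0.32],[-0.401,0.421,0.854],1],[[0.32,-0.82,0.29],[-0.401,0.421,0.854],1],[[0.2,-0.87,0.27],[-0.401,0.421,0.854],1],[[0.07,-0.91,0.22],[-0.401,0.421,0.854],1],[[-0.07,-0.91,0.16],[-0.401,0.421,0.854],1],[[-0.18,-0.91,0.1],[-0.401,0.421,0.854],1],[[-0.31,-0.88,0.03],[-0.401,0.421,0.854],1]]
7 [[[-0.6,-0.0,0.5],[0.0,0.0,0.0],1],[[-0.6,-0.0,0.51],[0.0,0.0,0.0],1],[[-0.6,-0.0,0.5],[0.0,0.0,0.0],1],[[-0.6,-0.0,0.5],[0.0,0.0,0.0],1],[[-0.6,-0.0,0.51],[0.0,0.0,0.0],1],[[-0.6,-0.01,0.5],[0.0,0.0,0.0],1],[[-0.6,0.0,0.5],[0.0,0.0,0.0],1]]
```

{"name": "play_rows", "arguments": {
  "plan": [
    [[0.75,-0.26,-0.32],[0,0,0],1],
    [[0.74,-0.27,-0.33],[0,0,0],1],
    [[0.75,-0.26,-0.32],[0,0,0],1],
    [[0.75,-0.26,-0.32],[0,0,0],1],
    [[0.74,-0.27,-0.33],[0,0,0],1],
    [[0.75,-0.26,-0.32],[0,0,0],1],
    [[0.82,-0.35,0.29],[-0.401,0.421,0.854],1],
    [[0.74,-0.46,0.32],[-0.401,0.421,0.854],1],
    [[0.66,-0.57,0.33],[-0.401,0.421,0.854],1],
    [[0.55,-0.67,0.34],[-0.401,0.421,0.854],1],
    [[0.45,-0.76,0.32],[-0.401,0.421,0.854],1],
    [[0.32,-0.82,0.29],[-0.401,0.421,0.854],1],
    [[0.2,-0.87,0.27],[-0.401,0.421,0.854],1],
    [[0.07,-0.91,0.22],[-0.401,0.421,0.854],1],
    [[-0.07,-0.91,0.16],[-0.401,0.421,0.854],1],
    [[-0.18,-0.91,0.1],[-0.401,0.421,0.854],1],
    [[-0.31,-0.88,0.03],[-0.401,0.421,0.854],1],
    [[0,0,0],[0,0,0],1],
    [[0,0,0],[0,0,0],1]
  ]
}}

```text
clock: 25.98
position: [0.4975, 0.2402, 0.272]
tool_rot: [2.925, -0.566, 0.616]
force: [-0.1, -0.5, -1.4]
grip_width: 0.0212
finger_force: 83.0
```

```bash
python3 - <<'E'
from h import *
p,R=pose(); print(p,R.as_matrix()[:,2],R.as_matrix()[:,1],bot.observe()["qpos"].round(2) if hasattr(bot.observe()["qpos"],'round') else bot.observe()["qpos"])
e=np.array([np.cos(.057),np.sin(.057),0]);t=np.radians(50)
z=np.sin(t)*e+[0,0,-np.cos(t)]; Rt=toolrot(z,[e[1],-e[0],0])
tip=np.array([.494,.326,0])+.093*e+[0,0,.02]; tcp=tip-.16*z
print("tip now",p+.16*R.apply([0,0,1]))
p,R=plan(p,R,tcp+[0,0,.13],Rt,1)
p,R=plan(p,R,tcp,R,1,v=.02)
E
```

```text
[0.4974859  0.24015027 0.27204498] [ 0.5515295   0.12664924 -0.8244848 ] [ 0.47011233 -0.86367867  0.18180635] [-1.2   0.2   0.57  2.25  0.67  0.22 -2.31]
tip now [0.58573062 0.26041415 0.14012742]
4 [[[0.08,-0.92,0.08],[-0.263,0.417,0.75],1],[[-0.03,-0.92,0.05],[-0.263,0.417,0.75],1],[[-0.13,-0.91,0.01],[-0.263,0.417,0.75],1],[[-0.23,-0.9,-0.04],[-0.263,0.417,0.75],1]]
7 [[[-0.57,0.0,0.48],[0.0,0.0,0.0],1],[[-0.57,0.0,0.47],[0.0,0.0,0.0],1],[[-0.57,0.0,0.48],[0.0,0.0,0.0],1],[[-0.57,0.0,0.48],[0.0,0.0,0.0],1],[[-0.57,0.0,0.48],[0.0,0.0,0.0],1],[[-0.57,0.0,0.47],[0.0,0.0,0.0],1],[[-0.57,0.0,0.48],[0.0,0.0,0.0],1]]
```

```bash
python3 - <<'E'
from h import *
p,R=pose()
e=np.array([np.cos(.057),np.sin(.057),0]);t=np.radians(40)
z=-np.sin(t)*e+[0,0,-np.cos(t)]; Rt=toolrot(z,[-e[1],e[0],0])
tip=np.array([.494,.326,0])-.09*e+[0,0,.022]; tcp=tip-.16*z; print(tcp)
p,R=plan(p,R,[.53,.27,.33],toolrot([0,0,-1],[1,0,0]),1,n=9)
p,R=plan(p,R,tcp+[0,0,.14],Rt,1,wmax=.12)
p,R=plan(p,R,tcp,R,1,v=.02)
E
```

```text
[0.50682515 0.32673183 0.14456711]
9 [[[0.3,0.0,-0.12],[0.345,-0.312,-0.73],1],[[0.3,0.03,-0.13],[0.345,-0.312,-0.73],1],[[0.28,0.05,-0.14],[0.345,-0.312,-0.73],1],[[0.27,0.07,-0.16],[0.345,-0.312,-0.73],1],[[0.26,0.1,-0.18],[0.345,-0.312,-0.73],1],[[0.23,0.11,-0.2],[0.345,-0.312,-0.73],1],[[0.21,0.12,-0.21],[0.345,-0.312,-0.73],1],[[0.19,0.13,-0.23],[0.345,-0.312,-0.73],1],[[0.16,0.14,-0.24],[0.345,-0.312,-0.73],1]]
13 [[[0.17,-0.07,0.14],[0.29,0.274,-0.798],1],[[0.18,-0.04,0.15],[0.29,0.274,-0.798],1],[[0.17,-0.02,0.16],[0.29,0.274,-0.798],1],[[0.17,0.01,0.16],[0.29,0.274,-0.798],1],[[0.15,0.04,0.17],[0.29,0.274,-0.798],1],[[0.15,0.06,0.18],[0.29,0.274,-0.798],1],[[0.13,0.09,0.17],[0.29,0.274,-0.798],1],[[0.1,0.11,0.18],[0.29,0.274,-0.798],1],[[0.09,0.13,0.18],[0.29,0.274,-0.798],1],[[0.06,0.14,0.17],[0.29,0.274,-0.798],1],[[0.04,0.16,0.17],[0.29,0.274,-0.798],1],[[0.01,0.17,0.16],[0.29,0.274,-0.798],1],[[-0.01,0.17,0.16],[0.29,0.274,-0.798],1]]
7 [[[-0.51,0.0,0.61],[0.0,0.0,0.0],1],[[-0.52,0.0,0.61],[0.0,0.0,0.0],1],[[-0.51,0.0,0.62],[0.0,0.0,0.0],1],[[-0.52,0.0,0.61],[0.0,0.0,0.0],1],[[-0.51,0.0,0.61],[0.0,0.0,0.0],1],[[-0.52,0.0,0.61],[0.0,0.0,0.0],1],[[-0.51,0.0,0.62],[0.0,0.0,0.0],1]]
```

{"name": "play_rows", "arguments": {
  "plan": [
    [[0.3,0,-0.12],[0.345,-0.312,-0.73],1],
    [[0.3,0.03,-0.13],[0.345,-0.312,-0.73],1],
    [[0.28,0.05,-0.14],[0.345,-0.312,-0.73],1],
    [[0.27,0.07,-0.16],[0.345,-0.312,-0.73],1],
    [[0.26,0.1,-0.18],[0.345,-0.312,-0.73],1],
    [[0.23,0.11,-0.2],[0.345,-0.312,-0.73],1],
    [[0.21,0.12,-0.21],[0.345,-0.312,-0.73],1],
    [[0.19,0.13,-0.23],[0.345,-0.312,-0.73],1],
    [[0.16,0.14,-0.24],[0.345,-0.312,-0.73],1],
    [[0,0,0],[0,0,0],1]
  ]
}}

```text
clock: 27.22
position: [0.5307, 0.2607, 0.3254]
tool_rot: [3.102, -0.029, 1.479]
force: [-0.6, 0.2, -1.3]
grip_width: 0.021
finger_force: 83.0
```

```bash
python3 - <<'E'
from h import *
p,R=pose();print(p,R.as_euler("xyz"),np.round(bot.observe()["qpos"],2))
e=np.array([np.cos(.057),np.sin(.057),0]);t=np.radians(40)
z=-np.sin(t)*e+[0,0,-np.cos(t)]; Rt=toolrot(z,[-e[1],e[0],0])
tip=np.array([.494,.326,0])-.09*e+[0,0,.022]; tcp=tip-.16*z
p,R=plan(p,R,tcp+[0,0,.15],Rt,1,wmax=.12)
E
```

```text
[0.53072879 0.26074927 0.3254277 ] [ 3.10150467 -0.02897225  1.47917567] [-0.5   0.37 -0.08  1.63  0.04  1.09 -0.68]
14 [[[0.18,-0.09,0.09],[0.31,0.251,-0.773],1],[[0.18,-0.06,0.1],[0.31,0.251,-0.773],1],[[0.19,-0.04,0.11],[0.31,0.251,-0.773],1],[[0.18,-0.01,0.12],[0.31,0.251,-0.773],1],[[0.18,0.02,0.12],[0.31,0.251,-0.773],1],[[0.17,0.04,0.13],[0.31,0.251,-0.773],1],[[0.16,0.07,0.14],[0.31,0.251,-0.773],1],[[0.15,0.09,0.13],[0.31,0.251,-0.773],1],[[0.13,0.12,0.14],[0.31,0.251,-0.773],1],[[0.11,0.13,0.13],[0.31,0.251,-0.773],1],[[0.08,0.15,0.13],[0.31,0.251,-0.773],1],[[0.07,0.17,0.13],[0.31,0.251,-0.773],1],[[0.04,0.18,0.12],[0.31,0.251,-0.773],1],[[0.01,0.18,0.11],[0.31,0.251,-0.773],1]]
```

{"name": "play_rows", "arguments": {
  "plan": [
    [[0.18,-0.09,0.09],[0.31,0.251,-0.773],1],
    [[0.18,-0.06,0.1],[0.31,0.251,-0.773],1],
    [[0.19,-0.04,0.11],[0.31,0.251,-0.773],1],
    [[0.18,-0.01,0.12],[0.31,0.251,-0.773],1],
    [[0.18,0.02,0.12],[0.31,0.251,-0.773],1],
    [[0.17,0.04,0.13],[0.31,0.251,-0.773],1],
    [[0.16,0.07,0.14],[0.31,0.251,-0.773],1],
    [[0.15,0.09,0.13],[0.31,0.251,-0.773],1],
    [[0.13,0.12,0.14],[0.31,0.251,-0.773],1],
    [[0.11,0.13,0.13],[0.31,0.251,-0.773],1],
    [[0.08,0.15,0.13],[0.31,0.251,-0.773],1],
    [[0.07,0.17,0.13],[0.31,0.251,-0.773],1],
    [[0.04,0.18,0.12],[0.31,0.251,-0.773],1],
    [[0.01,0.18,0.11],[0.31,0.251,-0.773],1],
    [[0,0,0],[0,0,0],1],
    [[0,0,0],[0,0,0],1]
  ]
}}

```text
clock: 29.22
position: [0.5059, 0.3265, 0.2944]
tool_rot: [-3.137, -0.697, -3.091]
force: [-0.4, 1.1, -1.3]
grip_width: 0.0208
finger_force: 83.0
```

```bash
python3 - <<'E'
from h import *
p,R=pose();print(p,R.as_matrix()[:,2].round(3),R.as_matrix()[:,1].round(3),np.round(bot.observe()["qpos"],2))
print("tip",p+.16*R.as_matrix()[:,2])
e=np.array([np.cos(.057),np.sin(.057),0]);t=np.radians(40)
tip=np.array([.494,.326,0])-.09*e+[0,0,.022]; tcp=tip-.16*R.as_matrix()[:,2]; print(tcp)
# tub check
w=np.concatenate([pts(grab_frame(c))[0] for c in("scene","side")]);t=w[(abs(w[:,2]-.09)<.003)&(w[:,1]>.21)&(w[:,0]<.68)&(w[:,0]>.33)&(w[:,1]<.44)]
fx=(t[:,0]>.40)&(t[:,0]<.6)
for s in(t[fx&(t[:,1]<.28)],t[fx&(t[:,1]>.38)]):
    if len(s)>9: print("wall y=",np.polyfit(s[:,0]-.494,s[:,1],1).round(3),len(s))
plan(p,R,tcp,R,1,v=.02)
E
```

```text
[0.50589145 0.32653328 0.2944164 ] [-0.641 -0.037 -0.767] [-0.054  0.999 -0.004] [-0.28  0.86 -0.52  1.09 -0.04  1.83  0.87]
tip [0.4033454  0.32060377 0.17174143]
[0.50669222 0.32680229 0.14467497]
wall y= [0.061 0.244] 315
wall y= [0.075 0.407] 216
8 [[[-0.48,0.0,0.57],[0.0,0.0,0.0],1],[[-0.49,0.01,0.57],[0.0,0.0,0.0],1],[[-0.48,0.0,0.57],[0.0,0.0,0.0],1],[[-0.49,0.01,0.58],[0.0,0.0,0.0],1],[[-0.48,-0.0,0.57],[0.0,0.0,0.0],1],[[-0.48,0.0,0.57],[0.0,0.0,0.0],1],[[-0.49,0.01,0.57],[0.0,0.0,0.0],1],[[-0.48,0.0,0.57],[0.0,0.0,0.0],1]]
```

{"name": "play_rows", "arguments": {
  "plan": [
    [[-0.48,0,0.57],[0,0,0],1],
    [[-0.49,0,0.57],[0,0,0],1],
    [[-0.48,0,0.57],[0,0,0],1],
    [[-0.49,0,0.58],[0,0,0],1],
    [[-0.48,0,0.57],[0,0,0],1],
    [[-0.48,0,0.57],[0,0,0],1],
    [[-0.49,0,0.57],[0,0,0],1],
    [[-0.48,0,0.57],[0,0,0],1],
    [[0,0,0],[0,0,0],1],
    [[0,0,0],[0,0,0],1]
  ]
}}

```text
clock: 30.58
position: [0.5063, 0.3271, 0.1448]
tool_rot: [-3.139, -0.698, -3.085]
force: [0.3, -0.2, -0.7]
grip_width: 0.0211
finger_force: 83.1
```

```bash
python3 - <<'E'
from h import *
p,R=pose();print(p,R.as_matrix()[:,2].round(3),np.round(bot.observe()["qpos"],2),"tip",p+.16*R.as_matrix()[:,2])
E
```

```text
[0.50627185 0.32709564 0.14480711] [-0.642 -0.039 -0.766] [-0.28  1.   -0.5   1.19  0.03  1.61  0.93] tip [0.40358038 0.32081205 0.0222715 ]
```

{"name": "play_rows", "arguments": {
  "plan": [
    [[0,0,0],[0,0,0],-1],
    [[0,0,0],[0,0,0],-1],
    [[0,0,0],[0,0,0],-1],
    [[0,0,0],[0,0,0],-1],
    [[0,0,0],[0,0,0],-1],
    [[0,0,0],[0,0,0],-1],
    [[0,0,0],[0,0,0],-1],
    [[0,0,0],[0,0,0],-1],
    [[0.3,0,-0.5],[0,0,0],-1],
    [[0.4,0,-0.7],[0,0,0],-1],
    [[0.4,0,-0.8],[0,0,0],-1],
    [[0.4,0,-0.8],[0,0,0],-1],
    [[0.4,0,-0.8],[0,0,0],-1],
    [[0.4,0,-0.8],[0,0,0],-1],
    [[0,0,0],[0,0,0],-1],
    [[0,0,0],[0,0,0],-1]
  ]
}}

```text
clock: 32.58
position: [0.5327, 0.3287, 0.2657]
tool_rot: [-3.138, -0.699, -3.085]
force: [0.1, 0.1, -0.3]
grip_width: 0.0856
finger_force: 0.0
```

```bash
python3 - <<'E'
from h import *
p,R=pose();print(p,bot.observe()["clock"])
P=[]
for c in("scene","side","wrist"):
    f=grab_frame(c);P.append(f["pixels"]);w,ok=pts(f);W=np.zeros(ok.shape+(3,));W[ok]=w
    hs=cv2.cvtColor(f["pixels"],cv2.COLOR_RGB2HSV).astype(int)
    m=(hs[...,1]>110)&(abs(hs[...,0]-110)<15)&(hs[...,2]>40)&ok&(W[...,1]>.2)&(W[...,1]<.5)
    b=W[m]
    if len(b): print(c,len(b),b.min(0).round(3),b.max(0).round(3))
pieces("w5")
cv2.imwrite("pics/end.png",np.hstack([cv2.resize(P[0][130:290,200:400],(400,320)),cv2.resize(P[2],(400,320))])[:,:,::-1])
E
```

```text
[0.53268516 0.32874872 0.26568425] 32.575
scene 43 [0.432 0.252 0.003] [0.591 0.333 0.088]
side 1168 [0.45  0.296 0.004] [0.631 0.331 0.03 ]
wrist 1422 [0.451 0.297 0.006] [0.575 0.329 0.319]
wrist nut 266 [-0.047 -0.048] z 0.03
wrist choc 124 [-0.031 -0.036] z 0.03
side nut 22 [-0.047 -0.045] z 0.028
side choc 33 [-0.032 -0.037] z 0.03
scene nut 26 [-0.044 -0.05 ] z 0.03
scene nut 23 [-0.05 -0.02] z 0.029
scene nut 25 [-0.051  0.016] z 0.028
scene choc 26 [-0.021 -0.038] z 0.03
```

View pics/end.png

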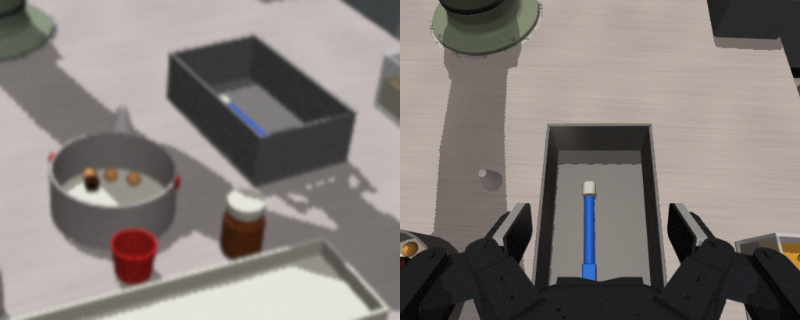

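The stirrer lies flat in the tub, with its foot at about (590,187) in the wrist view. The pieces are still in the bowl as they were left, so I'm handing in.

```bash
python3 -c "
from workcell import bot
print(bot.job_done())"
```

```text
the job is handed in; nothing more can be done
None
```

I handed the job in at about 33 s (no verdict was returned): the foot was pressed on both sides of the bowl with about 6–8 N at the wrist, all eight pieces moved about 18 mm or more with a hazelnut and a chocolate on each side, and the stirrer lies flat in the wash tub with the gripper clear.

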